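# Gauge the slot of a block laptop stand

## Robot

A 6-joint arm with a two-finger parallel gripper is mounted at the origin on the work surface. World frame = base frame: x ahead of the robot, y to its left, z up, the work surface at z = 0. Lengths are in m, angles in rad, forces in N, time in s.
With the tool pointing down it reaches from about 0.25 to 0.775 m from the base axis. Payload 8.9 kg.
Tool frame: the origin (TCP) lies midway between the tips of the shut fingers; the grasp point (between the pads) lies 19 mm behind it; z points along the fingers, y is the direction in which the jaws open and shut (so a half turn about z gives the same grasp; the last joint's range is limited). The gripper opens to 85 mm and grips with 20 to 120 N. Pads are 22 mm wide; open, the fingers measure 114 mm over their backs; the gripper's body (76 mm by 85 mm) begins 54 mm behind the grasp point. The pads swing forward as they close: fully open they stand 13 mm farther back than shut.
Start: joints at [1.031, 0.291, -0.153, 1.127, 0, 1.431], TCP at [0.205, 0.483, 0.231] pointing down, gripper open.
Joint ranges: [-2.52, 2.52], [-0.91, 1.74], [-1.3, 1.37], [-1.96, 2.02], [-1.52, 1.47], [-3.14, 3.14]. Speed limits (rad/s): [2.22, 2.22, 2.79, 3.14, 3.14, 3.14].

## Interface

Orientations are given as a 3x3 rotation matrix whose columns are the frame's x, y, z axes.
In Python, from station import env, set_gripper, vision, spotter, readout gives the robot as it stands. The module is installed in compiled form; this text tells all that it offers. Calls block until the motion is done:
- env.move_pose(position, orientation): joint-space move of the TCP to a pose.
- env.move_linear(position, rotation=None, velocity=0.15): straight line of the TCP; rotation=None keeps the orientation; velocity is the mean speed in m/s.
- env.move_joints(angles): joint-space move.
- set_gripper(opening, f_grip=None): finger opening in m; f_grip is the grip in N (None keeps the last); returns when the fingers have stopped.
- env.pause(seconds).
- env.ik(position, orientation): joint angles nearest the present ones, or None.
- vision.snapshot(name): name is "scene" or "top"; returns a dict with "image" (480x640x3 uint8, red, green, blue), "z_map" (480x640 float32, m along the optical axis (not along the pixel's ray), 0 where there is no reading), "fx", "fy", "cx", "cy" (pixels), "k1" (the pictures are not rectified: a ray, as slopes to the right and down, at radius r is drawn at 1 + k1 r^2 times it, then the intrinsics apply), "T" (4x4, takes a point from camera to world coordinates). Camera axes: x right, y down, z forward; pixel columns grow to the right and rows downward; lengths in m; the calibration is good to about 2 mm. A picture is of the moment at which its call begins.
A pose or a line that the arm cannot do raises env.PlanningError and nothing moves.
- env.finish_job(): hands the job in, once; it reports no verdict.
Trained networks look in a picture, given as the dict that the camera call returned (one of the last four; its "shot" number tells which), for a name from the list of things; names that differ only in an ending like _2 or _b are one class to them, and where a whole thing is asked for, a point or a joint stands for the part that bears it (a point fixed in the world has none). Each returns a list of dicts, best first, with "conf" (0 to 1); they miss things now and then, are a little off and sometimes report something else, mostly with a low value. They report only what shows in the picture. A call takes as long as a camera call.
- spotter.search_frame(picture, query): "centre" ([x, y, z] in m, in world coordinates, good to about 4 mm: the middle of the surface that is visible of it).
- spotter.cut_out(picture, query): "pixels" (480x640 bool, what is visible of it).
- spotter.mark_of(picture, query): "centre" ([x, y, z] in m, in world coordinates, good to about 4 mm: a listed point, or the origin of a listed thing).
Readings, each from a call of its own:
- readout.get_time_s(): time.
- readout.get_joint_positions(): joint angles.
- readout.get_dq(): joint speeds.
- readout.get_effort(): joint torques, N m.
- readout.get_position(): TCP position.
- readout.get_tool_rot(): TCP orientation.
- readout.get_ft_force(): force on the tool from outside, world axes, zero at the start.
- readout.get_torque(): the same for the moment, N m.
- readout.get_grip_width(): finger opening in m.
Only numpy, scipy, OpenCV 4.12 (cv2) and the standard library are available. Lean on these libraries where they do the work, as an engineer would, in place of code of your own. Each camera call takes 0.05 s, during which the arm holds its last target. There are 200 camera calls.

## Task

Finish the laptop stand: take the flat wooden gauge strip out of the slanted holder and use it as the spacer, upright between the two equal concrete blocks, to set the loose block on the base board squarely opposite the fixed block, gently pressed up so that the strip touches both blocks. Then lift the strip out without spoiling the even gap and put it down on the bare desk clear of the board and the holder. Leave the cup, the bottle and the phone where they are.

Things in the scene. Friction and masses are not known exactly. Their poses are not given: they have to be found in the camera images.
- board: Plywood base board lying fixed on the desk, 200 mm (its x) by 110 mm (its y), 10 mm thick; origin at the centre of its underside. The fixed block stands near its +x end; its -x part is empty and takes the loose block.
- fixed_block: Cast-concrete block glued on the board, 45 mm (x) by 60 mm (y) by 45 mm high; origin at the centre of its underside, on the board's top (10 mm above the desk), 65 mm to +x of the board's centre; axes parallel to the board's. Its -x face is the one the gap is measured from.
- loose_block: Loose cast-concrete block equal to the fixed one, 45 mm (x) by 60 mm (y) by 45 mm high, about 280 g; origin at the centre of its underside; starts on the desk at one side of the board, its x axis roughly along the world's x. When done it stands on the board on the -x side of the fixed block, its 60 mm faces parallel to the fixed block's and its ends level with it: with the strip between them the two origins are 63 mm apart.
- gauge: Flat light-wood strip, 18 mm thick (its x), 45 mm wide (its y), 130 mm long (its z), about 70 g; origin at the centre of its lower end, z along its length to the upper end, which is free to grip. It starts in the holder, leaning 30 degrees from upright, with about 60 mm sticking out. It can stand alone on its end, and upright it stands 85 mm higher than the blocks.
- gauge_mid (a point): The middle of the strip (65 mm along its z from its origin).
- holder: Grey plastic holder fixed to the desk, base 100 mm (x) by 75 mm (y); origin at the centre of its underside. Its open-topped slot, inside 23 mm by 49 mm and 70 mm deep, leans 30 degrees from upright towards its own -x (roughly towards the robot), the 23 mm way lying in the leaning plane. The rim's highest point is 87 mm above the desk. The strip pulls out freely along its own length. The holder starts on one side of the board and the loose block on the other.
- tumbler: White ceramic cup, 80 mm across the rim, 120 mm tall, standing out to the left (+y); origin at the centre of its underside. Leave alone.
- bottle: Amber glass bottle, 56 mm across, 150 mm tall, standing out to the right (-y); origin at the centre of its underside. Leave alone.
- phone: Black phone lying flat, 75 by 155 by 9 mm, between the board and the robot; origin at the centre of its underside. Leave alone.

How it is judged:
On the way, in this order (a step that is already met when the one before it is completed fails the run):
1. the strip is drawn out of the holder (distance between gauge and holder above 0.09 m), for 0.1 s.
2. the loose block, on the board, presses the upright strip against the fixed block (more than 0.5 N at both faces) (contact force between loose_block and gauge above 0.5 N and contact force between gauge and fixed_block above 0.5 N and angle between gauge's own z axis and vertical below 0.12 rad and z of loose_block in the frame of fixed_block below 0.004 m and x of loose_block in the frame of fixed_block between -0.067 and -0.06 m), for 0.2 s.
At the end, for the whole second after the job is handed in: The loose block stands flat on the board opposite the fixed block with an 18 mm gap (within 2 mm), parallel to it within 0.05 rad and level with its ends within 7 mm; the strip rests, standing or lying, on the desk, touching neither board, blocks nor holder; all at rest and released (x of loose_block in the frame of fixed_block between -0.065 and -0.061 m and y of loose_block in the frame of fixed_block between -0.007 and 0.007 m and z of loose_block in the frame of fixed_block between -0.003 and 0.003 m and angle between the x axis of loose_block and the x axis of fixed_block, either way round below 0.05 rad and angle between loose_block's own z axis and vertical below 0.05 rad and linear speed of each of loose_block, gauge below 0.02 m/s and height (world z) of gauge_mid below 0.068 m and horizontal distance between gauge_mid and board above 0.06 m and contact force between gauge and board below 0.05 N and contact force between gauge and loose_block below 0.05 N and contact force between gauge and holder below 0.05 N).
It fails at once if the strip is pressed against the fixed block with more than 30 N (contact force between gauge and fixed_block above 30 N).
It fails at once if the cup is moved more than 20 mm (distance of tumbler from where it was at the start of the episode above 0.02 m).
It fails at once if the bottle is moved more than 20 mm (distance of bottle from where it was at the start of the episode above 0.02 m).
It fails at once if the phone is moved more than 20 mm (distance of phone from where it was at the start of the episode above 0.02 m).
It also fails if it takes over 72 s, if anything falls off the work surface, if the arm or the gripper's body presses on something with over 40 N, if the wrist force passes 120 N, or if a joint passes its speed limit or range.

## Working session

There is one attempt and no reset: what is moved stays moved. The work goes in short steps, each a Python script; the robot and the scene stay as the last script left them, time stands still between calls to the robot, and variables do not carry over. Pictures are saved under pics/ and viewed, about 8 in all and at most 12, crops included, and the job is handed in when it is done.

```bash
mkdir -p pics
cat > h.py <<'E'
import numpy as np, cv2
from station import env, set_gripper, vision, spotter, readout
def cloud(s, mask):
    v,u=np.nonzero(mask & (s["z_map"]>0)); z=s["z_map"][v,u]
    x=(u-s["cx"])/s["fx"]; y=(v-s["cy"])/s["fy"]; xd,yd=x.copy(),y.copy()
    for _ in range(8):
        f=1+s["k1"]*(x*x+y*y); x,y=xd/f,yd/f
    P=np.stack([x*z,y*z,z],1)
    return P@s["T"][:3,:3].T+s["T"][:3,3]
def save(s,n): cv2.imwrite(f"pics/{n}.png",s["image"][:,:,::-1])
E
python3 - <<'E'
from h import *
for c in ("scene","top"):
    s=vision.snapshot(c); save(s,"a_"+c); print(c,s["fx"],s["k1"],s["T"].round(3).tolist())
    for n in ("board","fixed_block","loose_block","gauge","holder","tumbler","bottle","phone"):
        m=spotter.mark_of(s,n); k=spotter.cut_out(s,n)
        print(n,[(np.round(d["centre"],3).tolist(),round(d["conf"],2)) for d in m[:2]])
        for d in k[:2]:
            P=cloud(s,d["pixels"])
            if len(P)<20: continue
            zt=np.percentile(P[:,2],97); Q=P[abs(P[:,2]-zt)<.006]
            r=cv2.minAreaRect((Q[:,:2]*1000).astype(np.float32))
            print("   ",round(d["conf"],2),len(P),"top z",zt.round(4),"rect",[np.round(t,1) for t in r], d["pixels"].nonzero()[1].mean().round(),d["pixels"].nonzero()[0].mean().round())
print(readout.get_time_s(),readout.get_tool_rot().round(3).tolist() )
E
```

```text
scene 501.800096034761 -0.1283487667805965 [[-0.447, 0.468, -0.762, 1.397], [0.894, 0.257, -0.366, 0.395], [0.025, -0.845, -0.534, 0.664], [0.0, 0.0, 0.0, 1.0]]
board [([0.605, -0.008, 0.001], 0.94)]
    0.68 2851 top z 0.0547 rect [array([666.6,   0. ]), array([49.4, 59.5]), np.float64(9.6)] 308.0 284.0
    0.61 1951 top z 0.0826 rect [array([586.4, 267.8]), array([24.7, 57.5]), np.float64(14.9)] 435.0 310.0
fixed_block [([0.667, -0.0, 0.009], 0.67)]
    0.71 924 top z 0.0556 rect [array([6.669e+02, 2.000e-01]), array([48.8, 59.8]), np.float64(11.2)] 298.0 288.0
loose_block [([0.634, -0.283, 0.002], 0.96)]
    0.64 723 top z 0.0455 rect [array([ 638. , -280.9]), array([46.6, 59.7]), np.float64(5.4)] 199.0 250.0
gauge [([0.525, 0.449, 0.002], 0.37)]
    0.57 792 top z 0.1308 rect [array([549.7, 255.6]), array([18.4, 43.3]), np.float64(17.2)] 440.0 268.0
    0.3 2541 top z 0.1192 rect [array([529.5, 449.3]), array([80.5, 79.1]), np.float64(15.8)] 534.0 301.0
holder [([0.591, 0.267, 0.002], 0.95)]
    0.69 1920 top z 0.0826 rect [array([586.2, 268.2]), array([24.7, 58.5]), np.float64(1
[... 1577 characters left out ...]
0.0857 rect [array([582.5, 264.9]), array([30.5, 61.8]), np.float64(1.1)] 215.0 235.0
tumbler [([0.529, 0.452, -0.0], 0.87)]
    0.96 1353 top z 0.1204 rect [array([529.9, 446.2]), array([80.1, 75.2]), np.float64(47.1)] 129.0 259.0
    0.71 3813 top z 0.0565 rect [array([666.4,  -1. ]), array([46.1, 59.8]), np.float64(9.0)] 330.0 225.0
bottle [([0.545, -0.442, -0.002], 0.87)]
    0.68 853 top z 0.1512 rect [array([ 546.7, -442.4]), array([25. , 26.7]), np.float64(54.6)] 519.0 232.0
phone [([0.421, -0.042, -0.003], 0.85)]
    0.65 2264 top z 0.0137 rect [array([424.8, -42.5]), array([ 74.5, 153.6]), np.float64(10.1)] 349.0 298.0
1.7 [[-0.921, 0.39, 0.0], [0.39, 0.921, 0.0], [-0.0, 0.0, -1.0]]
```

```bash
cat >> h.py <<'E'
from scipy.optimize import least_squares
from scipy.spatial.transform import Rotation as Rn
Rz=lambda a:Rn.from_euler('z',a).as_matrix()
Ry=lambda a:Rn.from_euler('y',a).as_matrix()
def sdf(P,c,R,size):   # box with origin at centre of underside
    h=np.array(size)/2; q=np.abs((P-c)@R-[0,0,h[2]])-h
    return np.linalg.norm(np.maximum(q,0),axis=1)+np.minimum(q.max(1),0)
def fit(P,size,pose,p0):
    f=lambda p: sdf(P,*pose(p),size)
    r=least_squares(f,p0,loss="soft_l1",f_scale=.0015,x_scale=[.01,.01]+[.05]+[.01]*(len(p0)-3))
    return r.x, np.median(abs(f(r.x)))
BL=(.045,.06,.045)
upr=lambda z:(lambda p:(np.array([p[0],p[1],z]),Rz(p[2])))
lean=lambda p:(np.array([p[0],p[1],p[3]]),Rz(p[2])@Ry(-np.pi/6))
def seg(s,n):
    k=spotter.cut_out(s,n); return cloud(s,cv2.erode(k[0]["pixels"].astype(np.uint8),np.ones((3,3)))>0) if k else np.zeros((0,3))
E
python3 - <<'E'
from h import *
A={}
for c in ("scene","top"):
    s=vision.snapshot(c)
    for n in ("fixed_block","loose_block","gauge","board"):
        A.setdefault(n,[]).append(seg(s,n))
for n,z,p0 in (("fixed_block",.01,[.666,0,.17]),("loose_block",0,[.637,-.282,.12])):
    for i,P in enumerate(A[n]+[np.vstack(A[n])]):
        P=P[(P[:,2]>z+.006)]; print(n,i,len(P),fit(P,BL,upr(z),p0))
for i,P in enumerate(A["gauge"]+[np.vstack(A["gauge"])]):
    P=P[P[:,2]>.09]; print("gauge",i,len(P),fit(P,(.018,.045,.13),lean,[.605,.269,.28,.015]))
for P in A["board"]:
    Q=P[(P[:,2]<.016)&(P[:,2]>.005)]; print("board",cv2.minAreaRect((Q[:,:2]*1000).astype(np.float32)))
E
```

```text
fixed_block 0 799 (array([ 0.66559889, -0.00099256,  0.14888221]), np.float64(0.0009266960031216256))
fixed_block 1 291 (array([0.56292521, 0.26311678, 0.23459412]), np.float64(0.06948591273231658))
fixed_block 2 1090 (array([ 0.66410822,  0.02925569, -0.08687739]), np.float64(0.008832682241622182))
loose_block 0 592 (array([ 0.63559755, -0.28345653,  0.09102905]), np.float64(0.0009610379465040519))
loose_block 1 525 (array([ 0.63793373, -0.28503036,  0.1103257 ]), np.float64(0.0010810301344395534))
loose_block 2 1117 (array([ 0.63618453, -0.28393075,  0.09487524]), np.float64(0.0012259506484920552))
gauge 0 486 (array([0.60891828, 0.27109562, 0.31314603, 0.01306647]), np.float64(0.001173021704300092))
gauge 1 256 (array([0.60725298, 0.27237318, 0.30625479, 0.01657219]), np.float64(0.0006718014812626735))
gauge 2 742 (array([0.60708234, 0.27118714, 0.31367699, 0.01627827]), np.float64(0.0011163815668606691))
board ((604.8790283203125, -8.264495849609375), (200.37399291992188, 105.64402770996094), 9.308576583862305)
board ((601.3809814453125, -9.724571228027344), (196.0948486328125, 106.59628295898438), 8.387524604797363)
```

View pics/a_scene.png

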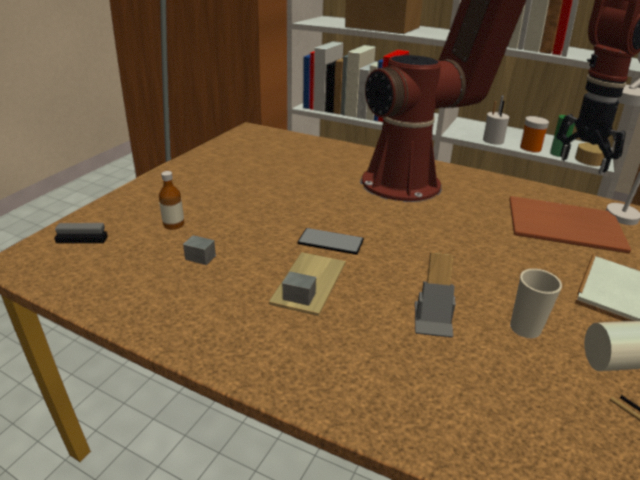

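View pics/a_top.png

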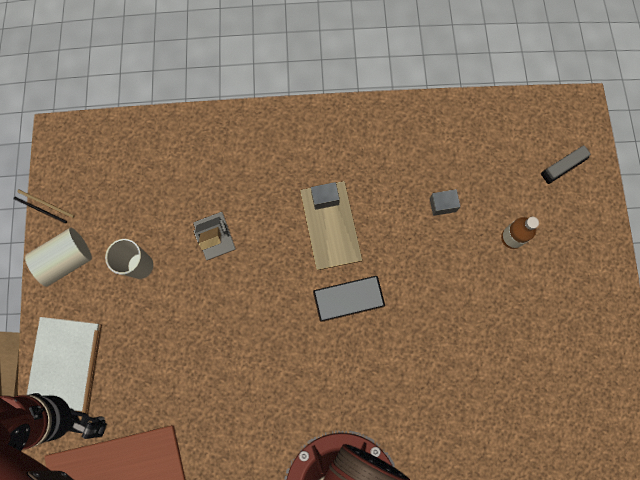

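```bash
cat >> h.py <<'E'
def T(yaw,tilt,flip): return Rz(yaw)@Ry(-tilt)@np.diag([-1,1,-1] if flip else [1,-1,-1])
FB=np.array([.6658,-.001,.01]); BY=.157
bp=lambda x,y,z: FB+Rz(BY)@np.array([x,y,z])   # point in fixed-block frame
GY=.295; gb=np.array([.6075,.2715,.0160]); ga=(Rz(GY)@Ry(-np.pi/6))[:,2]
LB=np.array([.6367,-.2840,0]); LY=.105
E
python3 - <<'E'
from h import *
t=np.radians(35)
for f in (0,1):
    for n,p,R in (("pre",gb+ga*.17,T(GY,np.pi/6,f)),("grasp",gb+ga*.081,T(GY,np.pi/6,f)),("out",gb+ga*.20,T(GY,np.pi/6,f)),
      ("up",bp(-.04,0,.15),T(BY,0,f)),("dn",bp(-.0315,0,.082),T(BY,0,f)),
      ("blk",LB+[0,0,.014],T(LY,t,f)),("blkup",LB+[0,0,.1],T(LY,t,f)),("blkb",bp(-.063,0,.014),T(BY,t,f)),("desk",np.array([.5,.14,.085]),T(BY,0,f))):
        q=env.ik(p,R); print(f,n,None if q is None else np.round(q,2))
E
```

```text
0 pre [ 0.32  0.12 -0.75  0.17 -0.01 -3.12]
0 grasp [ 0.32  0.33 -0.75 -0.03 -0.01 -3.12]
0 out [ 0.32  0.05 -0.74  0.25 -0.01 -3.12]
0 up [-0.13  0.53  0.02  1.06  0.    2.86]
0 dn [-0.12  0.6  -0.05  0.93  0.    2.86]
0 blk [-0.73  0.59 -0.58 -0.05  0.44  2.41]
0 blkup [-0.73  0.45 -0.52  0.16  0.44  2.41]
0 blkb [-0.27  0.45 -0.94 -0.38  0.24  2.79]
0 desk [ 0.13  0.41 -0.39  0.76  0.    3.12]
1 pre [ 0.32  0.12 -0.75  0.17 -0.01  0.02]
1 grasp [ 0.32  0.33 -0.75 -0.03 -0.01  0.02]
1 out [ 0.32  0.05 -0.74  0.25 -0.01  0.02]
1 up [-0.13  0.53  0.02  1.06  0.   -0.29]
1 dn [-0.12  0.6  -0.05  0.93  0.   -0.28]
1 blk [-0.73  0.59 -0.58 -0.05  0.44 -0.73]
1 blkup [-0.73  0.45 -0.52  0.16  0.44 -0.73]
1 blkb [-0.27  0.45 -0.94 -0.38  0.24 -0.36]
1 desk [ 0.13  0.41 -0.39  0.76  0.   -0.02]
```

```bash
python3 - <<'E'
from h import *
R=T(GY,np.pi/6,1)
set_gripper(.075)
env.move_pose(gb+ga*.17,R)
env.move_linear(gb+ga*.083,velocity=.08)
print("f",readout.get_ft_force().round(2))
set_gripper(.03,40)
print("w",readout.get_grip_width(),"f",readout.get_ft_force().round(2),readout.get_position().round(4))
env.move_linear(gb+ga*.213,velocity=.12)
s=vision.snapshot("scene"); save(s,"b_scene")
print("w",readout.get_grip_width(),"f",readout.get_ft_force().round(2),readout.get_position().round(4),readout.get_time_s())
P=np.vstack([seg(s,"gauge"),seg(vision.snapshot("top"),"gauge")]); P=P[(P[:,2]>.11)]
print(len(P),"pred base",gb+ga*.13, fit(P,(.018,.045,.13),lean,list((gb+ga*.13)[:2])+[GY,(gb+ga*.13)[2]]))
E
python3 -c "
import cv2;i=cv2.imread('pics/b_scene.png');cv2.imwrite('pics/b_c.png',cv2.resize(i[100:350,330:590],None,fx=2.3,fy=2.3))"
```

```text
f [-0.53 -0.16 -0.11]
w 0.04478540304358582 f [-3.83  0.08  6.3 ] [0.5678 0.2598 0.0885]
w 0.044827734636923335 f [-0.12 -0.41 -0.44] [0.5054 0.2404 0.1997] 6.85
1533 pred base [0.54530786 0.25260191 0.1285833 ] (array([0.54670763, 0.25085116, 0.30561505, 0.12434381]), np.float64(0.0010416250427244637))
```

View pics/b_c.png

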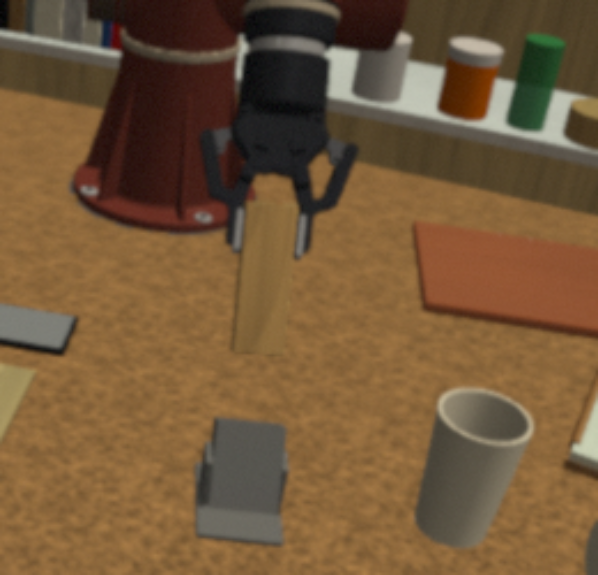

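```bash
cat >> h.py <<'E'
GS=(.018,.045,.13)
tilt5=lambda p:(np.array([p[0],p[1],p[3]]),Rz(p[2])@Ry(-p[4]))
def fitg(s,p0,zmin=.06,zmax=.15):
    P=seg(s,"gauge"); P=P[(P[:,2]>zmin)&(P[:,2]<zmax)]
    d=sdf(P,*tilt5(p0),GS); P=P[abs(d)<.015]
    return len(P),fit(P,GS,tilt5,p0)
E
python3 - <<'E'
from h import *
R=T(BY,0,1)
env.move_pose(bp(-.05,0,.20),R)
env.move_linear(bp(-.05,0,.125),velocity=.12)
p=readout.get_position(); print(p,readout.get_ft_force().round(2))
for c in ("scene","top"):
    s=vision.snapshot(c)
    b=p-[0,0,.085]
    n,(x,m)=fitg(s,[b[0],b[1],BY,b[2],0.],b[2]+.003,b[2]+.125)
    print(c,n,x.round(4),m, "in FB:",(Rz(BY).T@(np.array([x[0],x[1],x[3]])-FB)).round(4),"TCP-z",p[2]-x[3])
    q=seg(s,"fixed_block"); q=q[(q[:,2]>.016)&(np.linalg.norm(q[:,:2]-FB[:2],axis=1)<.05)]; print("fb",len(q),fit(q,BL,upr(.01),[FB[0],FB[1],BY]))
    if c=="scene": save(s,"c_scene")
print(readout.get_time_s())
E
```

```text
[ 0.61682487 -0.00848603  0.13584926] [ 0.77 -0.71 -0.36]
scene 988 [ 6.162e-01 -7.600e-03  1.704e-01  4.510e-02  6.000e-04] 0.000967451615597025 in FB: [-0.0501  0.0012  0.0351] TCP-z 0.09070104103371526
fb 0 (array([ 0.6658, -0.001 ,  0.157 ]), np.float64(nan))
top 0 [ 0.6168 -0.0085  0.157   0.0508  0.    ] nan in FB: [-0.0495  0.0003  0.0408] TCP-z 0.085
fb 0 (array([ 0.6658, -0.001 ,  0.157 ]), np.float64(nan))
9.1417
  return _methods._mean(a, axis=axis, dtype=dtype,
  ret = ret.dtype.type(ret / rcount)
```

```bash
cat >> h.py <<'E'
def creep(d,step,n,thr,v=.02):
    """step along unit d until the force change against d passes thr"""
    d=np.asarray(d,float); env.pause(.15); f0=readout.get_ft_force(); p=np.array(readout.get_position()); fs=[]
    for i in range(n):
        p=p+d*step; env.move_linear(p,velocity=v); env.pause(.05)
        f=-(readout.get_ft_force()-f0)@d; fs.append(round(float(f),2))
        if f>thr: break
    print("creep",i+1,fs,readout.get_position().round(4)); return f>thr
E
python3 - <<'E'
from h import *
X=Rz(BY)[:,0]; Z=np.array([0,0,1.])
env.move_linear(bp(-.038,0,.125)); env.move_linear(bp(-.038,0,.088),velocity=.08)
print(creep(-Z,.001,14,2))
p=np.array(readout.get_position()); env.move_linear(p+[0,0,.0008],velocity=.02)
print(creep(X,.0007,16,1.5))
p=np.array(readout.get_position()); env.move_linear(p-[0,0,.0008],velocity=.02)
print(readout.get_ft_force().round(2), (Rz(BY).T@(p-FB)).round(4), readout.get_time_s(),readout.get_tool_rot().round(3).tolist())
E
```

```text
creep 7 [-0.87, 0.15, -0.02, 0.91, 0.02, 0.37, 6.05] [ 0.6291 -0.0069  0.0924]
True
creep 9 [-0.37, -0.71, -0.2, 0.79, -0.67, -0.55, -0.06, 1.03, 2.22] [ 0.6349 -0.0059  0.093 ]
True
[-2.1  -0.56  4.19] [-0.0313 -0.      0.083 ] 15.6083 [[-0.988, -0.156, 0.0], [-0.156, 0.988, -0.0], [-0.0, -0.0, -1.0]]
```

```bash
python3 - <<'E'
from h import *
t=np.radians(35)
set_gripper(.07)
p=np.array(readout.get_position()); np.save("strip_tcp.npy",p)
env.move_linear(p+[0,0,.1],velocity=.15)
R=T(LY,t,1); g=LB+Rz(LY)@np.array([.003,0,.011])
set_gripper(.085)
env.move_pose(g-R[:,2]*.09,R)
s=vision.snapshot("scene"); save(s,"d_scene")
b=p-[0,0,.083]; b[2]=.01
n,(x,m)=fitg(s,[b[0],b[1],BY,.01,0.],.06,.138); print(n,x.round(4),m)
env.move_linear(g,velocity=.08); print(readout.get_ft_force().round(2))
set_gripper(.045,50); env.pause(.1)
print(readout.get_grip_width(),readout.get_ft_force().round(2),readout.get_position().round(4),readout.get_time_s())
E
python3 -c "
import cv2;i=cv2.imread('pics/d_scene.png');cv2.imwrite('pics/d_c.png',cv2.resize(i[90:340,130:390],None,fx=2.3,fy=2.3))"
```

```text
679 [ 0.633  -0.0045  0.1576  0.0073 -0.0042] 0.0008873031295862648
[-0.1  -0.39 -0.83]
0.059218545861062934 [-4.38  0.68  6.27] [ 0.6398 -0.284   0.0116] 20.1083
```

View pics/d_c.png

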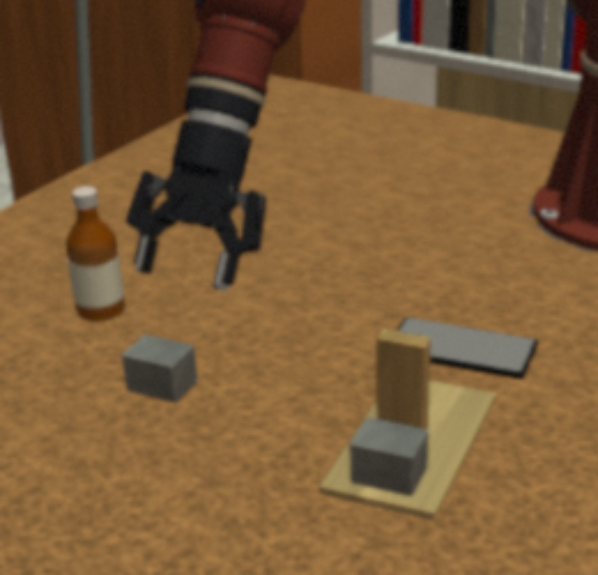

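```bash
python3 - <<'E'
from h import *
t=np.radians(35); R=T(BY,t,1)
p=np.array(readout.get_position()); zg=p[2]
env.move_linear(p+[0,0,.14],velocity=.2)
tgt=lambda x,z: bp(x+.003,0,z+zg)
env.move_pose(tgt(-.095,.10),R)
env.move_linear(tgt(-.092,.03),velocity=.12)
for c in ("scene","top"):
    s=vision.snapshot(c)
    if c=="scene": save(s,"e_scene")
    for k in spotter.cut_out(s,"loose_block"):
        P=cloud(s,cv2.erode(k["pixels"].astype(np.uint8),np.ones((3,3)))>0)
        b=bp(-.092,0,.03); P=P[(np.linalg.norm(P[:,:2]-b[:2],axis=1)<.05)&(P[:,2]>.043)&(P[:,2]<.1)]
        if len(P)<100: continue
        x,m=fit(P,BL,tilt5,[b[0],b[1],BY,b[2],0.]); print(c,k["conf"],len(P),x.round(4),m,"FB",(Rz(BY).T@(x[[0,1,3]]-FB)).round(4)); break
print(readout.get_ft_force().round(2),readout.get_time_s())
E
python3 -c "
import cv2;i=cv2.imread('pics/e_scene.png');cv2.imwrite('pics/e_c.png',cv2.resize(i[130:330,220:420],None,fx=2.8,fy=2.8))"
```

```text
scene 0.79 181 [ 0.5734 -0.016   0.0955  0.0395 -0.0097] 0.0006691253116046861 FB [-0.0936 -0.0004  0.0295]
[ 0.43 -1.09 -3.61] 22.9667
```

View pics/e_c.png

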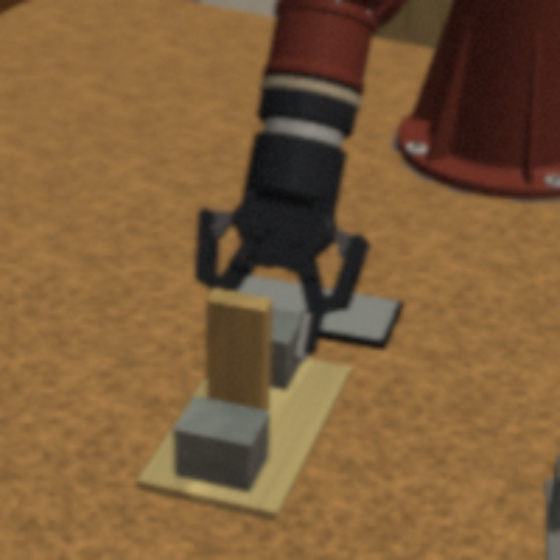

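Run:
```python
from h import *
X=Rz(BY)[:,0]; Z=np.array([0,0,1.]); zg=.0116
env.move_linear(bp(-.089,0,zg+.003),velocity=.06)
print(creep(-Z,.0007,8,2.5))
p=np.array(readout.get_position())
env.move_linear(p+[0,0,.0006],velocity=.02)
env.move_linear(readout.get_position()+X*.016,velocity=.03)
print("x",(Rz(BY).T@(readout.get_position()-FB)).round(4))
ok=creep(X,.0005,26,4.5)
env.pause(.4)
p=readout.get_position(); np.save("blk_tcp.npy",p)
print(ok,"x",(Rz(BY).T@(p-FB)).round(4),readout.get_ft_force().round(2),readout.get_torque().round(2),readout.get_time_s())
```

```text
creep 6 [-0.6, -0.27, 0.65, 0.53, 0.08, 13.9] [ 0.5783 -0.015   0.0216]
True
x [-0.0726 -0.0001  0.0121]
creep 26 [0.13, 0.36, 1.17, 0.13, 0.63, -0.02, 0.01, 1.17, 0.9, 0.59, 0.86, 1.95, 1.31, 0.13, 0.07, -0.3, 0.16, 0.84, 0.95, 1.13, 0.45, 0.07, 0.21, 0.75, 0.96, 3.31] [ 0.6065 -0.0105  0.0219]
False x [-0.0601 -0.0001  0.0119] [-4.11 -0.4  -1.94] [-0.29  1.49 -0.03] 34.8
```

```bash
python3 - <<'E'
from h import *
X=Rz(BY)[:,0]
p=np.array(readout.get_position())
for i in range(4):
    p=p+X*.0004; env.move_linear(p,velocity=.02); env.pause(.15); f=readout.get_ft_force(); print(f.round(2),readout.get_position().round(4))
    if -f@X>7: break
env.pause(.4)
s=vision.snapshot("scene"); save(s,"f_scene")
n,(x,m)=fitg(s,[.6343,-.006,BY,.01,0.],.06,.138); print(n,x.round(4),m,(Rz(BY).T@(x[[0,1,3]]-FB)).round(4))
print("x",(Rz(BY).T@(readout.get_position()-FB)).round(4),readout.get_time_s())
E
python3 -c "
import cv2;i=cv2.imread('pics/f_scene.png');cv2.imwrite('pics/f_c.png',cv2.resize(i[190:330,250:390],None,fx=4,fy=4))"
```

```text
[-4.73 -1.5  -0.48] [ 0.6065 -0.0105  0.0218]
[-8.73 -1.61  1.41] [ 0.6065 -0.0104  0.0216]
659 [ 6.340e-01 -4.900e-03  1.585e-01  7.500e-03 -1.000e-04] 0.0008888512674485542 [-0.032   0.0011 -0.0025]
x [-0.06   -0.      0.0116] 36.1
```

View pics/f_c.png

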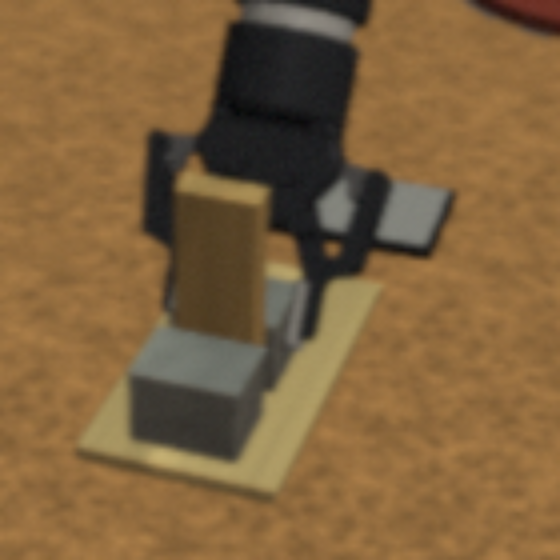

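Run:
```python
from h import *
X=Rz(BY)[:,0]
def look(tag):
    for c in ("scene","top"):
        s=vision.snapshot(c)
        if c=="scene": save(s,tag)
        for k in spotter.cut_out(s,"loose_block"):
            P=cloud(s,cv2.erode(k["pixels"].astype(np.uint8),np.ones((3,3)))>0)
            b=bp(-.063,0,0); P=P[(np.linalg.norm(P[:,:2]-b[:2],axis=1)<.045)&(P[:,2]>.016)&(P[:,2]<.065)]
            if len(P)<80: continue
            x,m=fit(P,BL,upr(.01),[b[0],b[1],BY]); print(c,len(P),x.round(4),m,(Rz(BY).T@(np.r_[x[:2],.01]-FB)).round(4)); break
p=np.array(readout.get_position())
env.move_linear(p-X*.0004,velocity=.02); env.pause(.1); print(readout.get_ft_force().round(2))
set_gripper(.08); R=readout.get_tool_rot()
env.move_linear(readout.get_position()-R[:,2]*.09,velocity=.12)
print(readout.get_ft_force().round(2))
look("g_scene")
st=np.load("strip_tcp.npy"); R=T(BY,0,1)
set_gripper(.07)
env.move_pose(st+[0,0,.1],R)
s=vision.snapshot("scene"); n,(x,m)=fitg(s,[.6343,-.006,BY,.01,0.],.06,.138); print(n,x.round(4),(Rz(BY).T@(x[[0,1,3]]-FB)).round(4))
env.move_linear(st+[0,0,.004],velocity=.12); env.pause(.1)
f0=readout.get_ft_force()
print(f0.round(2),readout.get_time_s())
```

```text
[-1.1   0.61 -2.38]
[ 0.37  0.9  -0.27]
scene 126 [ 0.6032 -0.0116  0.1667] 0.0005565065808740242 [-0.0635 -0.0007  0.    ]
top 505 [ 0.6038 -0.0073  0.1579] 0.0013405655100693983 [-0.0623  0.0034  0.    ]
644 [ 0.6276 -0.005   0.1355  0.009  -0.1307] [-0.0384  0.0021 -0.001 ]
[-0.83 -0.33 -0.28] 40.5083
```

Run:
```python
from h import *
s=vision.snapshot("scene"); save(s,"h"); i=s["image"][190:330,240:380,::-1]
n,r=fitg(s,[.6343,-.006,BY,.01,0.],.06,.11); print(n,r)
j=cv2.imread("pics/g_scene.png")[190:330,240:380]
cv2.imwrite("pics/h_c.png",cv2.resize(np.hstack([j,i]),None,fx=2.8,fy=2.8))
```

```text
396 (array([ 0.62437919, -0.00549963,  0.14209376, -0.01845083, -0.12657526]), np.float64(0.0007868431375742217))
```

View pics/h_c.png

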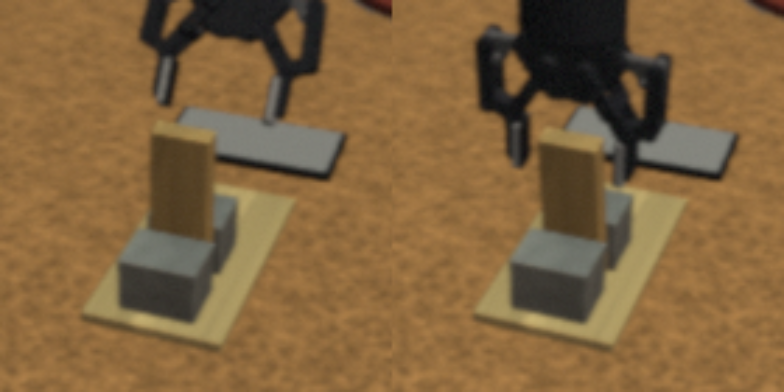

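```bash
cat >> h.py <<'E'
def look():
    out=[]
    for c in ("scene","top"):
        s=vision.snapshot(c)
        for k in spotter.cut_out(s,"loose_block"):
            P=cloud(s,cv2.erode(k["pixels"].astype(np.uint8),np.ones((3,3)))>0)
            b=bp(-.066,0,0); P=P[(np.linalg.norm(P[:,:2]-b[:2],axis=1)<.045)&(P[:,2]>.016)&(P[:,2]<.065)]
            if len(P)<80: continue
            x,m=fit(P,BL,upr(.01),[b[0],b[1],BY]); L=(Rz(BY).T@(np.r_[x[:2],.01]-FB)); print(c,len(P),x.round(4),round(m,4),L.round(4)); break
        b=bp(-.032,0,0); P=seg(s,"gauge"); P=P[(P[:,2]>.06)&(P[:,2]<.15)&(np.linalg.norm(P[:,:2]-b[:2],axis=1)<.045)]
        if len(P)>60:
            x,m=fit(P,GS,tilt5,[b[0],b[1],BY,.01,0.]); print("  gauge",len(P),x.round(4),(Rz(BY).T@(x[[0,1,3]]-FB)).round(4))
E
python3 - <<'E'
from h import *
env.move_linear(np.load("strip_tcp.npy")+[0,0,.12],velocity=.25); look(); print(readout.get_time_s())
s=vision.snapshot("top"); save(s,"i"); cv2.imwrite("pics/i_c.png",cv2.resize(s["image"][150:290,270:410,::-1],None,fx=4,fy=4))
E
```

```text
scene 152 [ 0.5976 -0.0119  0.159 ] 0.0005 [-0.069  -0.0001  0.    ]
  gauge 704 [ 0.6272 -0.005   0.1373  0.0103 -0.1363] [-0.0388  0.002   0.0003]
41.525
```

View pics/i_c.png

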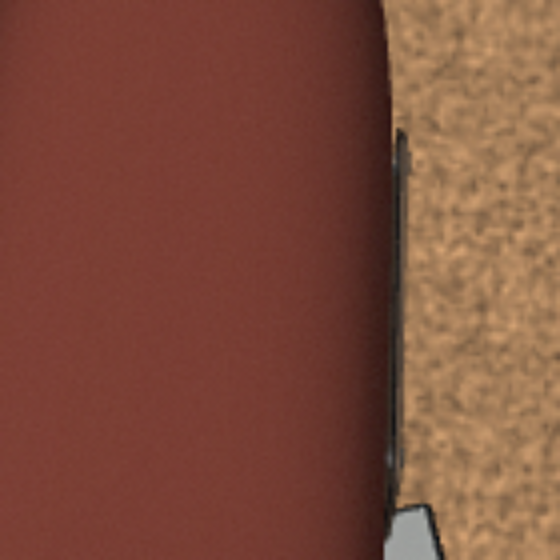

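Run:
```python
from h import *
t=np.radians(35); X=Rz(BY)[:,0]; R=T(BY,t,1); V=T(BY,0,1)
g=bp(-.0655,0,.0118)
set_gripper(.085)
env.move_linear(bp(-.13,0,.22),velocity=.25)
env.move_pose(g-R[:,2]*.09,R)
env.move_linear(g,velocity=.1)
set_gripper(.045,40)
p=np.array(readout.get_position()); print("w",readout.get_grip_width(),p.round(4))
f0=readout.get_ft_force(); print(f0.round(2))
env.move_linear(p+X*.0035+[0,0,.0003],velocity=.03)
p=np.array(readout.get_position()); L=[]
for i in range(14):
    p=p+X*.0005; env.move_linear(p,velocity=.03); env.pause(.04)
    f=-(readout.get_ft_force()@X); L.append(round(float(f),1))
    if f>5: break
env.pause(.2)
print(L,(Rz(BY).T@(readout.get_position()-FB)).round(4),readout.get_ft_force().round(2))
s=vision.snapshot("scene"); save(s,"j")
n,(x,m)=fitg(s,[.6343,-.006,BY,.01,0.],.06,.138); print(n,x.round(4),(Rz(BY).T@(x[[0,1,3]]-FB)).round(4),readout.get_time_s())
```

```text
w 0.05970912004008213 [ 0.6011 -0.0113  0.0225]
[-4.82 -0.02  6.66]
[0.1, 0.5, 0.4, 0.4, 1.4, 2.4, 7.7] [-0.0595  0.0001  0.0125] [-8.33 -0.74  3.27]
680 [ 0.6339 -0.0046  0.1473  0.0073 -0.0015] [-0.0321  0.0014 -0.0027] 47.6417
```

Run:
```python
from h import *
X=Rz(BY)[:,0]; R=T(BY,np.radians(35),1); V=T(BY,0,1); st=np.load("strip_tcp.npy")
p=np.array(readout.get_position())
env.move_linear(p-X*.0004-[0,0,.0003],velocity=.02)
set_gripper(.08)
p=np.array(readout.get_position())-R[:,2]*.09
env.move_linear(p,velocity=.15)
env.move_linear(bp(-.15,0,.22),velocity=.25)
env.move_pose(bp(-.10,0,.24),V)
look(); print(readout.get_time_s())
set_gripper(.065)
env.move_linear(bp(-.0315,0,.19),velocity=.25)
env.move_linear(bp(-.0315,0,.088),velocity=.15)
s=vision.snapshot("scene"); n,(x,m)=fitg(s,[.6343,-.006,BY,.01,0.],.06,.105); print(n,x.round(4),(Rz(BY).T@(x[[0,1,3]]-FB)).round(4))
print(readout.get_ft_force().round(2),readout.get_time_s())
```

```text
scene 109 [ 0.6047 -0.0115  0.1717] 0.0006 [-0.062  -0.0008  0.    ]
  gauge 741 [ 0.6337 -0.0044  0.1452  0.009  -0.0024] [-0.0322  0.0017 -0.001 ]
50.8917
368 [ 0.6323 -0.0049  0.1418 -0.0262 -0.0152] [-0.0337  0.0014 -0.0362]
[-0.36  0.19 -0.39] 52.6167
```

Strip still upright. Grip, lift straight, and set it down on the desk.

Run:
```python
from h import *
Z=np.array([0,0,1.]); V=T(BY,0,1)
set_gripper(.03,25); env.pause(.05)
p=np.array(readout.get_position()); print(readout.get_grip_width(),readout.get_ft_force().round(2))
env.move_linear(p+[0,0,.06],velocity=.06)
env.move_linear(p+[0,0,.10],velocity=.2)
env.move_pose([.5,.14,p[2]+.03],V)
look(); print(readout.get_time_s())
env.move_linear([.5,.14,p[2]-.010+.003],velocity=.12)
creep(-Z,.001,8,2)
print(readout.get_time_s())
```

```text
0.04513525395065816 [-0.22  2.02  5.99]
top 482 [ 0.6048 -0.0146  0.1627] 0.0014 [-0.0624 -0.0039  0.    ]
55.6333
creep 5 [0.74, -0.21, 0.43, 1.44, 8.88] [0.5012 0.1408 0.0885]
57.7417
```

Run:
```python
from h import *
p=np.array(readout.get_position()); env.move_linear(p+[0,0,.0006],velocity=.02)
set_gripper(.07); env.move_linear(p+[0,0,.13],velocity=.2)
env.move_pose([.33,.2,.25],T(BY,0,1))
look()
s=vision.snapshot("scene"); save(s,"k"); q=spotter.mark_of(s,"gauge"); print([(d["centre"],d["conf"]) for d in q[:2]])
for c in ("scene","top"):
    s=vision.snapshot(c); k=spotter.cut_out(s,"fixed_block")
    for d in k[:3]:
        P=cloud(s,d["pixels"]); P=P[(np.linalg.norm(P[:,:2]-FB[:2],axis=1)<.042)&(P[:,2]>.016)]
        if len(P)>80: x,m=fit(P,BL,upr(.01),[FB[0],FB[1],BY]); print(c,"fb",len(P),x.round(4)); break
    b=np.array([.5,.14]);P=cloud(s,np.ones((480,640),bool)); Q=P[(np.linalg.norm(P[:,:2]-b,axis=1)<.06)&(P[:,2]>.03)]
    print("strip",len(Q),Q.mean(0).round(3),Q[:,2].max().round(3))
    # gap from top faces
    l=(P-FB)@Rz(BY); m=(abs(l[:,1])<.025)&(abs(l[:,2]-.045)<.006)&(l[:,0]>-.1)&(l[:,0]<.03)
    xs=np.sort(l[m,0]); i=np.argmax(np.diff(xs)); print("top gap",xs[0].round(4),xs[i].round(4),xs[i+1].round(4),xs[-1].round(4))
print(readout.get_time_s())
cv2.imwrite("pics/k_c.png",cv2.resize(cv2.imread("pics/k.png")[180:330,230:450],None,fx=3.5,fy=3.5))
```

```text
scene 444 [ 0.6029 -0.0116  0.1662] 0.001 [-0.0638 -0.0007  0.    ]
top 518 [ 0.6048 -0.0136  0.1486] 0.0013 [-0.0622 -0.0029  0.    ]
[([0.4988, 0.1415, 0.0013], 0.65)]
scene fb 851 [ 0.6654 -0.0011  0.1523]
strip 917 [0.507 0.144 0.085] 0.131
top gap -0.0876 -0.0377 -0.0238 0.025
top fb 579 [ 0.6671 -0.001   0.1482]
strip 370 [0.497 0.14  0.104] 0.138
top gap -0.0859 -0.0399 -0.0225 0.0231
60.525
```

View pics/k_c.png

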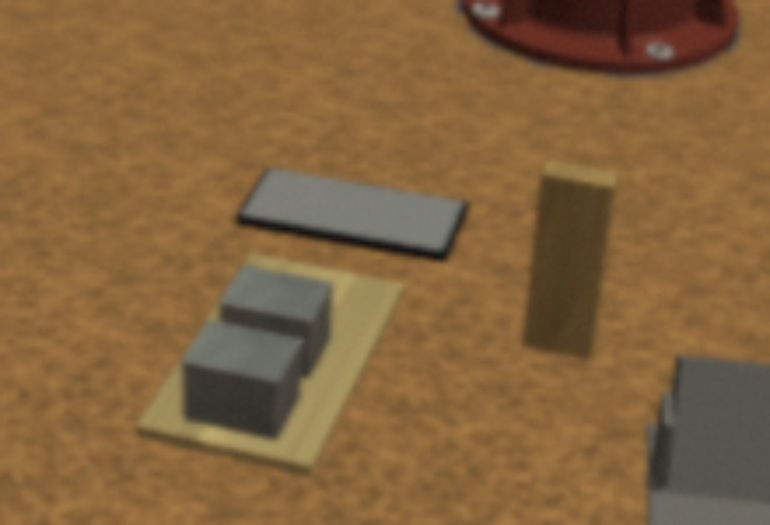

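```bash
python3 -c "
from h import *
env.finish_job(); print(readout.get_time_s())"
```

```text
the job is handed in; nothing more can be done
the job is handed in; nothing more can be done
```

The job is handed in, at about 60.5 s of the 72 s allowed. By my last checks the loose block is correctly placed, and the strip stands alone on the desk. No verdict was reported.

**What I did:**
- I drew the strip out of the holder and stood it upright against the fixed block.
- I set the loose block on the board and pressed it up to the strip with about 8 N.

**One mishap, mended:** after the first press, my retreat move knocked the strip. It leaned 0.13 rad and pushed the loose block back about 6 mm. I gripped the block again and pressed it up with about 8 N, which set the strip upright. Then I released the block, took a clear path, lifted the strip straight out and stood it on the desk at about (0.50, 0.14).

**Last checks:**

| Check | Measured | Allowed |
|---|---|---|
| Distance between block origins, scene camera | about 63.4 mm | 61–65 mm |
| Distance between block origins, top camera | about 63.5 mm | 61–65 mm |
| Block ends, offset from level | 1–3 mm | 7 mm |
| Angle between the blocks | about 0.014 rad at most | 0.05 rad |

- **Disagreements:** the edge-based gap reading from the scene camera was only 14 mm. I put that down to depth smearing at the edges, because the top camera gave 17.4 mm. The two cameras also differed by about 2 mm on the end offset.
- **Not measured:** I could not read the contact forces at the strip faces directly; the press forces come from the wrist sensor. I did not re-measure the cup, bottle or phone at the end. The phone looked undisturbed in the last picture, and the wrist showed no sign of contact.

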